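Seat the sensor head on its ball stand and latch it

ROBOT

A 7-joint arm with a two-finger parallel gripper is mounted at the origin on the work surface. World frame = base frame: x ahead of the robot, y to its left, z up, the work surface at z = 0. Lengths are in m, angles in rad, forces in N, time in s.
With the tool pointing down it reaches from about 0.35 to 0.9 m from the base axis. Payload 8.1 kg.
Tool frame: the origin (TCP) lies between the finger pads; the fingertips stand 14 mm ahead of it and the grasp point (between the pads) lies 5 mm behind it; y points along the fingers, x is the direction in which the jaws open and shut, and the axes are right-handed (so a half turn about y gives the same grasp; the last joint's range is limited). The gripper opens to 92 mm and grips with 3 to 60 N. Pads are 19 mm wide; open, the fingers measure 130 mm over their backs; the gripper's body (75 mm by 190 mm) begins 47 mm behind the grasp point.
Start: joints at [-1.359, 0.434, 0.025, 1.573, -0.012, 1.134, -0.075], TCP at [0.194, 0.594, 0.241] pointing down, gripper open.
Joint ranges: [-2.62, 2.62], [-0.44, 2.09], [-1.27, 1.32], [0.08, 2.57], [-1.32, 4.46], [0.12, 2], [-2.74, 2.74]. Speed limits (rad/s): [2.22, 2.22, 3.01, 3.01, 3.14, 3.14, 3.14].

INTERFACE

Orientations are given as a unit quaternion [x, y, z, w].
In Python, from plant import state, camera, get_calibration, hand_in, silhouettes, mark_of gives the robot as it stands.
- The arm moves only by the tool step_arm, never from a script. Its argument "rows" is a list of rows, each a list of 5 numbers: the shift along the tool's x, y, z in mm, then the turn about the tool's y in degrees, then the closure, from -1 (fully open) to 1 (shut), so that 0 is half open. In form: [[x, y, z, spin, fingers], ...]. A call has 1 to 20 rows; each row shifts and turns the commanded pose from where the row before left it, along the tool's axes as they then stand; what a row does not reach is not made up. A row lasts 1/8 s, in which the tool goes at most 62.5 mm and 10.7 degrees, less where a joint would pass 70% of its speed; a pose out of reach is approached as far as the arm can. A call with a gripper value outside its range is refused whole. The fingers move at their own pace and stop on an object; "force" is the grip in N (left out, the last holds). Time passes only in rows, so rows that do not move let the fingers close. It gives the time, the measured TCP pose, the force and the opening at its end, in the units of the state.
- state(): the state, without advancing time (a new reading comes with each control period).
- camera(name): name is "side" or "top"; returns the picture (384x512x3 uint8, red, green, blue); there is no depth.
- get_calibration(name): a dict with "fovy" (degrees; the focal length in pixels is half the picture's height over the tangent of half this angle, whatever the lens; pixels are square), "cx", "cy" (the principal point, pixels), "R" (3x3) and "t" (3): a world point X has camera coordinates R X + t. Camera axes: x right, y down, z forward; pixel columns grow to the right and rows downward; lengths in m; the calibration is good to about 2 mm. A picture is of the moment at which its call begins. get_calibration takes no time and is no camera call.
- hand_in(): hands the job in, once; it reports no verdict.
Trained networks look in the newest picture that a camera, given by its name, has taken for a name from the list of things; names that differ only in an ending like _2 or _b are one class to them, and where a whole thing is asked for, a point or a joint stands for the part that bears it (a point fixed in the world has none). Each returns a list of dicts, best first, with "conf" (0 to 1); they miss things now and then, are a little off and sometimes report something else, mostly with a low value. They report only what shows in the picture. A call takes as long as a camera call. They do not tell look-alikes from the thing itself.
- silhouettes(camera, name): "region" (384x512 bool, what is visible of it).
- mark_of(camera, name): "point" ([x, y, z] in m, in world coordinates, good to about 4 mm: a listed point, or the origin of a listed thing).
The state is a dict: "t": time; "qpos": joint angles; "dq": joint speeds; "tau": joint torques, N m; "ee_pos": TCP position; "ee_rot": TCP orientation; "wrist_force": force on the tool from outside, world axes, zero at the start; "ft_torque": the same for the moment, N m; "gripper_width": opening from 0.0 (shut) to 1.0 (fully open).
Only numpy, scipy, OpenCV 4.12 (cv2) and the standard library are available. Lean on these libraries where they do the work, as an engineer would, in place of code of your own. Each camera call takes 0.05 s, during which the arm holds its last target. There are 200 camera calls.

TASK

Pick up the sensor head with the red lever, lower it gently over the steel ball of the ball stand until it sits level and fully home on the stand, and then press its red latch lever all the way down. Leave the spare head with the blue lever where it stands.

Things in the scene. Friction and masses are not known exactly. Their poses are not given: they have to be found in the camera images.
- head_grip (a point): Loose upright sensor head, 0.4 kg: flange 110 mm across, 8 thick; bell to 42 mm above its underside; white housing 28 x 28 mm (sides along x, y) from 42 to 88, red cap to 92. Point: on the housing's axis, 70 mm above the underside, a good grip height. z up, x from housing to red lever; grip the flat +y and -y sides. Underneath: funnel socket for the ball, mouth 54 mm wide.
- head_latch (a joint): Red latch lever, rad: 0 = raised 32 deg, 0.55 = down, level (stop). Starts 0 to 0.13, stays where left by friction; 2 to 4 N pushes it. 36 mm long, 22 wide; hinge 22 mm out along the head's x, 20 mm below head_grip. At 0 its end is 52 mm out, level with head_grip; down, it reaches 58 mm out, its top 16 mm below head_grip. Push straight down 38 to 48 mm out: the head then does not tip.
- ball (a point): Centre of the steel ball (28 mm) on the fixed ball stand: dark round base 116 mm across, its flat top 20 mm above the table; thin neck; ball centre 42 mm above the table. z up. Head home: flange flat on the base, head_grip 48 mm straight above this point; its turn about z does not matter. A like base with a plain brass pin, no ball, is not the one.
- spare_grip (a point): The same point of the spare head, alike but for its blue lever and blue cap. It stays standing where it is.
There are look-alikes about, which are no part of the job. What is shaped like the part that bears head_grip but pink is not meant. Leave any green look-alike of the part that bears ball alone.

How it is judged:
On the way, in this order (a step that is already met when the one before it is completed fails the run):
1. the red-levered head is home on the ball, level, with its lever still up (horizontal distance between head_grip and ball below 0.008 m and z of head_grip in the frame of ball between 0.043 and 0.053 m and angle between head_grip's own z axis and vertical below 0.12 rad and value of joint head_latch below 0.3 rad), for 0.2 s.
2. the red lever is pressed down while the head stays home (horizontal distance between head_grip and ball below 0.008 m and z of head_grip in the frame of ball between 0.043 and 0.053 m and angle between head_grip's own z axis and vertical below 0.12 rad and value of joint head_latch above 0.42 rad), for 0.1 s.
At the end, for the whole second after the job is handed in: The red-levered head sits on the ball: its grip point within 8 mm sideways of the ball's centre and 43 to 53 mm above it, tilted less than 7 degrees, at rest, its lever pressed beyond 0.42 rad; the spare head is within 30 mm of where it stood (all of step 2 and linear speed of head below 0.03 m/s and distance of spare_grip from where it was at the start of the episode below 0.03 m); the robot touches nothing.
It fails at once if the head is dropped (falls freely faster than 0.6 m/s, some 2 cm) (linear speed of head above 0.6 m/s and contact force between the fingers and head below 0.1 N).
It fails at once if the spare head is moved by more than 30 mm (distance of spare_grip from where it was at the start of the episode above 0.03 m).
It also fails if it takes over 51 s, if anything falls off the work surface, if the arm or the gripper's body presses on something with over 40 N, if the wrist force passes 120 N, or if a joint passes its speed limit or range.

## Working session

There is one attempt and no reset: what is moved stays moved. The work goes in short steps, Python scripts to look and compute and a tool call to move; the robot and the scene stay as the last step left them, time stands still between calls to the robot, and variables do not carry over. Pictures are saved under pics/ and viewed, on a budget of 10 in all, crops included, one or two more only if the job needs it, and the job is handed in when it is done.

Besides the shell and the picture viewer there is one more tool, called after "Call:" in YAML: its name, and indented under it one key for each argument. step_arm: Moves the arm, as the interface text tells. Its arguments: {"type":"object","properties":{"rows":{"type":"array"},"force":{"type":"number"}},"required":["rows"]}

```bash
mkdir -p pics; python3 - <<'E'
from plant import *
import cv2,numpy as np
s=state();print(s['t'],s['ee_pos'],s['ee_rot'],s['gripper_width'])
for c in("side","top"):
    im=camera(c);cv2.imwrite(f"pics/{c}0.png",im[:,:,::-1])
    k=get_calibration(c);print(c,k['fovy'],k['cx'],k['cy'],np.round(k['R'],3).tolist(),np.round(k['t'],3))
    f=192/np.tan(np.radians(k['fovy']/2))
    for n in("head_grip","head_latch","ball","spare_grip"):
        for d in mark_of(c,n):
            X=np.array(d['point']);p=k['R']@X+k['t'];uv=f*p[:2]/p[2]+[k['cx'],k['cy']]
            print(n,round(d['conf'],2),X.round(3),uv.round())
E
```

```text
0.0 [0.1933796  0.59379546 0.23993381] [ 0.57257678  0.41498745 -0.41586061 -0.57184019] 1.001480099690053
side 48.78010361931047 246.87476881172884 189.7351214839119 [[0.744, -0.667, 0.021], [-0.375, -0.443, -0.814], [0.553, 0.598, -0.58]] [-0.388  0.242  0.969]
head_grip 0.85 [ 0.642 -0.163  0.068] [318. 196.]
head_grip 0.68 [ 0.7   -0.349  0.068] [387. 220.]Traceback (most recent call last):
  File "<stdin>", line 9, in <module>
ValueError: it knows: ball, head_grip, spare_grip
```

```bash
cat > h.py <<'E'
from plant import *
import cv2,numpy as np
from scipy.spatial.transform import Rotation as Ro
def cal(c):
    k=get_calibration(c);f=192/np.tan(np.radians(k['fovy']/2));return np.array(k['R']),np.array(k['t']),f,np.array([k['cx'],k['cy']])
def proj(c,X):
    R,t,f,o=cal(c);p=R@np.array(X)+t;return f*p[:2]/p[2]+o
def snap(c,fn=None):
    im=camera(c)
    if fn: cv2.imwrite(f"pics/{fn}.png",np.ascontiguousarray(im[:,:,::-1]))
    return im
def marks(c,names=("head_grip","ball","spare_grip")):
    for n in names:
        for d in mark_of(c,n):
            X=np.array(d['point']);print(c,n,round(d['conf'],2),X.round(4),proj(c,X).round())
def tri(a,b):
    A=[];B=[]
    for c,uv in(("side",a),("top",b)):
        R,t,f,o=cal(c);uv=(np.array(uv)-o)/f
        for i in(0,1):
            A.append(R[i]-uv[i]*R[2]);B.append(uv[i]*t[2]-t[i])
    return np.linalg.lstsq(np.array(A),np.array(B),rcond=None)[0]
E
python3 - <<'E'
from h import *
s=state();print(Ro.from_quat(s['ee_rot']).as_matrix().round(3).tolist())
for c in("side","top"):
    print(cal(c));snap(c,c+"0");marks(c)
a,b=[cv2.imread(f"pics/{c}0.png") for c in("side","top")]
E
```

```text
[[0.31, -0.0, -0.951], [0.951, -0.001, 0.31], [-0.001, -1.0, -0.0]]
(array([[ 0.74434727, -0.66747544,  0.02058329],
       [-0.37486857, -0.44315253, -0.81430301],
       [ 0.5526488 ,  0.5984082 , -0.58007494]]), array([-0.38781457,  0.24217494,  0.96869131]), np.float64(423.45707079652396), array([246.87476881, 189.73512148]))
side head_grip 0.66 [ 0.644  -0.1657  0.072 ] [320. 195.]
side head_grip 0.66 [ 0.6988 -0.3519  0.0666] [388. 221.]
side ball 0.65 [0.4673 0.2729 0.0431] [178. 162.]
side ball 0.62 [0.2923 0.3468 0.0421] [118. 172.]
side spare_grip 0.67 [ 0.4936 -0.2521  0.0701] [307. 235.]
(array([[-0.02898459, -0.99937446,  0.02026262],
       [-0.99727376,  0.02753561, -0.06846044],
       [ 0.06785967, -0.02219168, -0.99744804]]), array([0.00219498, 0.49191287, 1.12182182]), np.float64(366.89600239756686), array([255.70542102, 189.10770133]))
top head_grip 0.9 [ 0.6424 -0.1607  0.0709] [304. 136.]
top head_grip 0.83 [ 0.6922 -0.3478  0.0693] [365. 119.]
top ball 0.97 [0.4665 0.2701 0.0402] [163. 200.]
top ball 0.82 [0.2927 0.3465 0.0415] [138. 259.]
top spare_grip 0.97 [ 0.4953 -0.2512  0.07  ] [337. 184.]
```

View pics/side0.png

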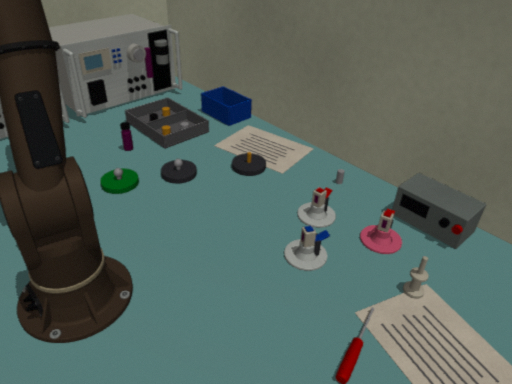

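View pics/top0.png

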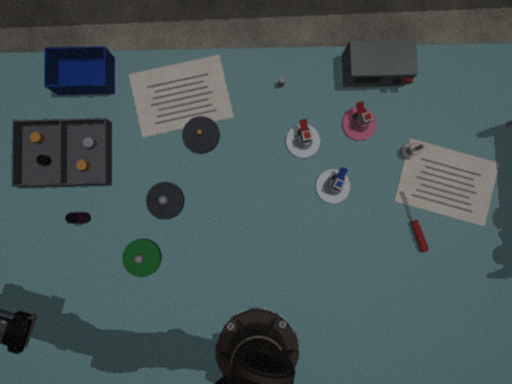

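```bash
python3 - <<'E'
from h import *
a,b=[cv2.imread(f"pics/{c}0.png") for c in("side","top")]
z=lambda i,u,v:cv2.resize(i[v-25:v+25,u-25:u+25],(400,400),interpolation=cv2.INTER_CUBIC)
cv2.imwrite("pics/z1.png",np.hstack([z(a,320,205),z(b,303,136)]))
# red blobs per image near the head
for n,i,(u,v) in(("side",a,(320,200)),("top",b,(303,136))):
    m=np.zeros(i.shape[:2],bool);m[v-24:v+24,u-24:u+24]=1
    q=i.astype(int);r=((q[...,2]>90)&(q[...,2]>1.8*q[...,1])&m).astype(np.uint8)
    print(n,cv2.connectedComponentsWithStats(r,connectivity=4)[2:])
# silhouettes centroid of ball + flange ellipse
for c in("side","top"):
    camera(c)
    for nm in("head_grip","ball"):
        for d in silhouettes(c,nm):
            r=d['region'];ys,xs=np.nonzero(r);print(c,nm,round(d['conf'],2),r.sum(),xs.min(),xs.max(),ys.min(),ys.max(),xs.mean().round(1),ys.mean().round(1))
E
```

```text
side (array([[     0,      0,    512,    384, 196538],
       [   316,    188,     16,     10,     70]], dtype=int32), array([[255.4755111 , 191.50023914],
       [324.25714286, 190.82857143]]))
top (array([[     0,      0,    512,    384, 196528],
       [   301,    120,      6,     11,     50],
       [   304,    132,      6,      6,     30]], dtype=int32), array([[255.47996214, 191.52566555],
       [303.52      , 124.76      ],
       [306.73333333, 134.6       ]]))
side head_grip 0.93 995 297 334 188 226 317.0 209.3
side head_grip 0.69 1118 360 401 210 253 381.2 235.5
side ball 0.78 757 101 138 168 193 119.3 180.4
side ball 0.71 678 161 195 159 182 178.3 170.8
side ball 0.28 1381 284 328 226 270 306.8 249.8
top head_grip 0.95 936 343 375 102 140 358.8 123.0
top head_grip 0.79 959 286 319 119 158 302.4 140.1
top ball 0.59 1123 146 183 182 219 164.5 200.6
top ball 0.57 1155 122 160 239 276 141.1 257.7
```

View pics/z1.png

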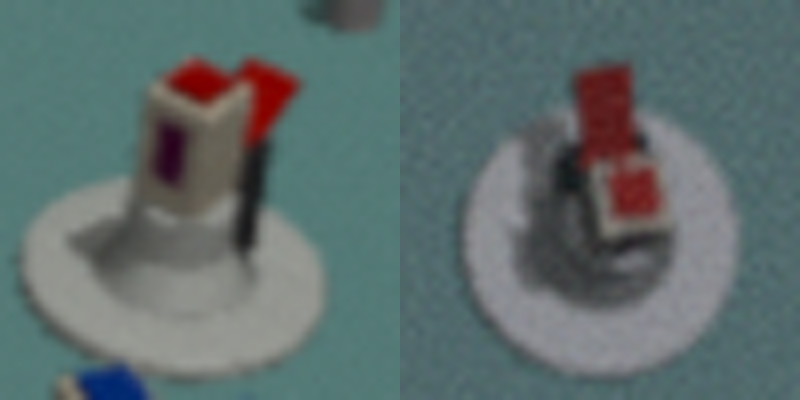

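```bash
cat >> h.py <<'E'
def atz(c,uv,z):
    R,t,f,o=cal(c);d=R.T@np.append((np.array(uv)-o)/f,1);C=-R.T@t;return C+d*(z-C[2])/d[2]
E
python3 - <<'E'
from h import *
cap=tri((319.6,190),(306.7,134.6));tip=tri((329.2,188.6),(303.2,119.2));print(cap,tip)
for c,u in(("side",(319.6,190)),("top",(306.7,134.6))):print(c,'cap',atz(c,u,.092))
for c,u in(("side",(329.2,188.6)),("top",(303.2,119.2))):print(c,'tip',atz(c,u,.070))
print('levermid',atz("top",(303.5,124.8),.066))
# flange ellipses, ball stand base
for c,nm,(u,v),z in(("side","head_grip",(320,205),.008),("top","head_grip",(303,138),.008),("side","ball",(178,170),.02),("top","ball",(164,200),.02)):
    camera(c)
    for d in silhouettes(c,nm):
        r=d['region'].astype(np.uint8)
        if not r[v-8:v+8,u-8:u+8].any():continue
        # undo perspective: rays onto plane z, fit circle to hull lower part
        k=max(cv2.findContours(r,0,cv2.CHAIN_APPROX_NONE)[0],key=cv2.contourArea)[:,0,:].astype(float)
        P=np.array([atz(c,p,z)[:2] for p in k])
        from scipy.optimize import least_squares
        q=least_squares(lambda q:np.hypot(*(P-q[:2]).T)-q[2],[*P.mean(0),.055],loss='soft_l1',f_scale=.002).x
        print(c,nm,d['conf'],q.round(4))
im=cv2.imread("pics/top0.png");im2=cv2.imread("pics/side0.png")
z=lambda i,u,v:cv2.resize(i[v-25:v+25,u-25:u+25],(400,400),interpolation=cv2.INTER_CUBIC)
cv2.imwrite("pics/z2.png",np.hstack([z(im2,178,168),z(im,164,200)]))
print(tri((178,162),(163,200)))
E
```

```text
[ 0.64281224 -0.16427279  0.09012431] [ 0.69484906 -0.1593334   0.06834487]
side cap [ 0.63994225 -0.16555692  0.092     ]
top cap [ 0.64289311 -0.16441517  0.092     ]
side tip [ 0.69240303 -0.16050972  0.07      ]
top tip [ 0.6947293  -0.15936452  0.07      ]
levermid [ 0.67861525 -0.16026058  0.066     ]
side head_grip 0.96 [ 0.6541 -0.1551  0.0698]
top head_grip 0.81 [ 0.6413 -0.1639  0.0536]
side ball 0.68 [0.4577 0.2614 0.0648]
top ball 0.9 [0.4639 0.2691 0.0571]
[0.46419458 0.26825519 0.04696999]
```

View pics/z2.png

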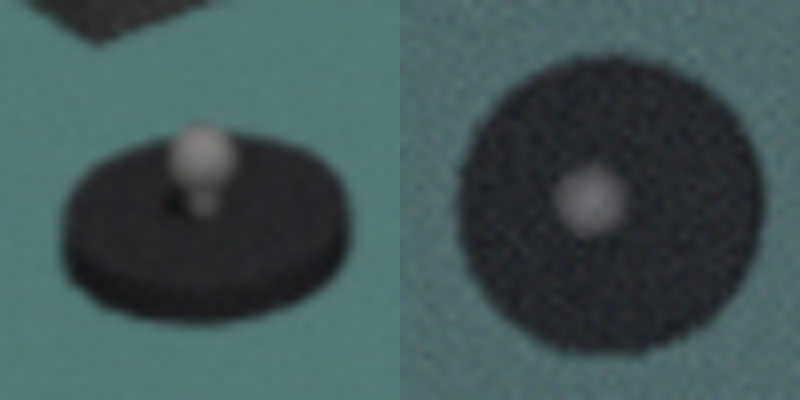

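Call:
step_arm:
  rows:
    - [0,0,0,-8,-1]
    - [0,0,0,-8,-1]
    - [0,0,0,-7.5,-1]
    - [-44.3,0,-20.8,0,-1]
    - [-44.3,0,-20.8,0,-1]
    - [-44.3,0,-20.8,0,-1]
    - [-44.3,0,-20.8,0,-1]
    - [-44.3,0,-20.8,0,-1]
    - [-44.3,0,-20.8,0,-1]
    - [-44.3,0,-20.8,0,-1]
    - [-44.3,0,-20.8,0,-1]
    - [-44.3,0,-20.8,0,-1]
    - [-44.3,0,-20.8,0,-1]
    - [-44.3,0,-20.8,0,-1]
    - [-44.3,0,-20.8,0,-1]
    - [-44.3,0,-20.8,0,-1]
    - [-44.3,0,-20.8,0,-1]
    - [-44.3,0,-20.8,0,-1]
    - [-44.3,0,-20.8,0,-1]

```text
t: 3.58
ee_pos: [0.5931, -0.0809, 0.2409]
ee_rot: [0.476, 0.523, -0.523, -0.475]
wrist_force: [-0.5, 0.5, -0.1]
gripper_width: 0.998
```

Call:
step_arm:
  rows:
    - [-44.3,0,-20.8,0,-1]
    - [-44.3,0,-20.8,0,-1]
    - [0,20,0,0,-1]
    - [0,20,0,0,-1]
    - [0,10,0,0,-1]
    - [0,0,0,0,-1]

```text
t: 4.32
ee_pos: [0.6418, -0.1636, 0.1903]
ee_rot: [-0.475, -0.523, 0.523, 0.476]
wrist_force: [-0.5, -0.0, 0.3]
gripper_width: 1.002
```

```bash
python3 - <<'E'
from h import *
s=state();M=Ro.from_quat(s['ee_rot']).as_matrix();print(s['ee_pos'],M.round(3).tolist(),np.degrees(np.arctan2(M[1,0],M[0,0])))
print('tool-frame delta to above head mm',(M.T@(np.array([.643,-.164,.19])-s['ee_pos'])*1000).round(1))
a,b=snap("side"),snap("top")
marks("side",("head_grip","ball"));marks("top",("head_grip","ball"))
z=lambda i,u,v:cv2.resize(i[v-35:v+35,u-35:u+35],(400,400),interpolation=cv2.INTER_CUBIC)
cv2.imwrite("pics/z3.png",np.hstack([z(a,320,190),z(b,303,136)])[:,:,::-1])
E
```

```text
[ 0.64181076 -0.16361441  0.19027527] [[-0.095, -0.001, -0.995], [0.995, 0.0, -0.095], [0.0, -1.0, 0.001]] 95.47387398562408
tool-frame delta to above head mm [-0.5  0.3 -1.1]
side head_grip 0.96 [ 0.6996 -0.3491  0.0672] [387. 220.]
side head_grip 0.77 [ 0.6433 -0.1642  0.0693] [319. 196.]
side ball 0.77 [0.4665 0.2724 0.0432] [178. 162.]
side ball 0.6 [0.2951 0.3464 0.0417] [119. 172.]
top head_grip 0.78 [ 0.6436 -0.1635  0.071 ] [305. 136.]
top head_grip 0.52 [ 0.694  -0.347   0.0663] [365. 118.]
top ball 0.85 [0.2933 0.3416 0.0403] [139. 258.]
top ball 0.83 [0.4651 0.2717 0.039 ] [162. 200.]
```

View pics/z3.png

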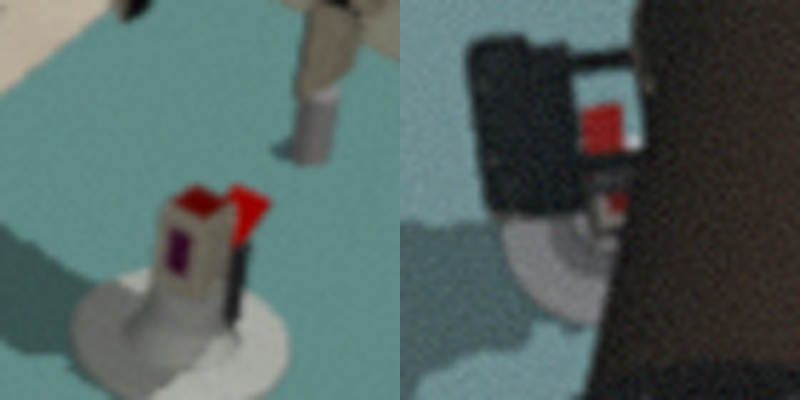

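Call:
step_arm:
  rows:
    - [-0.5,25,-1,0,-1]
    - [0,25,0,0,-1]
    - [0,25,0,0,-1]
    - [0,20,0,0,-1]
    - [0,15,0,0,-1]
    - [0,10,0,0,-1]
    - [0,5,0,0,-1]
    - [0,0,0,0,-1]
    - [0,0,0,0,1]
    - [0,0,0,0,1]
    - [0,0,0,0,1]
    - [0,0,0,0,1]
    - [0,0,0,0,1]
    - [0,0,0,0,1]
    - [0,0,0,0,1]
    - [0,0,0,0,1]
  force: 25

```text
t: 6.62
ee_pos: [0.6431, -0.1642, 0.0657]
ee_rot: [0.476, 0.523, -0.523, -0.476]
wrist_force: [1.1, 1.1, -1.1]
gripper_width: 0.303
```

Call:
step_arm:
  rows:
    - [0,-5,0,0,1]
    - [0,-15,0,0,1]
    - [0,-25,0,0,1]
    - [0,-25,0,0,1]
    - [0,-20,0,0,1]
    - [0,-10,0,0,1]
    - [0,0,0,0,1]
    - [0,0,0,0,1]

```text
t: 7.62
ee_pos: [0.6426, -0.164, 0.1649]
ee_rot: [-0.475, -0.523, 0.523, 0.476]
wrist_force: [-0.0, 0.6, -4.3]
gripper_width: 0.304
```

```bash
python3 - <<'E'
from h import *
s=state();M=Ro.from_quat(s['ee_rot']).as_matrix();print(s['ee_pos'],s['wrist_force'],s['gripper_width'])
a=snap("side");marks("side",("head_grip","spare_grip"));b=snap("top");marks("top",("head_grip",))
print('ball', tri((177.9,161.9),(162.5,199.5)),atz("top",(162.5,199.5),.042),atz("side",(177.9,161.9),.042))
print('tool delta to ball xy mm',(M.T@(np.array([.466,.2705,s['ee_pos'][2]])-s['ee_pos'])*1000).round(1))
cv2.imwrite("pics/s4.png",cv2.resize(a[100:260,240:440],(800,640)[:2],interpolation=cv2.INTER_CUBIC)[:600,:,::-1])
E
```

```text
[ 0.64259369 -0.16404841  0.16489424] [-0.03836623  0.57939858 -4.32815739] 0.30425649253301096
side head_grip 0.9 [ 0.6403 -0.1626  0.1662] [322. 167.]
side head_grip 0.79 [ 0.6971 -0.3487  0.0664] [387. 221.]
side spare_grip 0.72 [ 0.4938 -0.252   0.0704] [307. 235.]
top head_grip 0.68 [ 0.6451 -0.1671  0.1724] [312. 127.]
top head_grip 0.57 [ 0.6945 -0.3479  0.0662] [365. 118.]
ball [0.46548112 0.2701836  0.04591119] [0.46644364 0.27055399 0.042     ] [0.46814686 0.27626536 0.042     ]
tool delta to ball xy mm [4.494e+02 4.000e-01 1.344e+02]
```

View pics/s4.png

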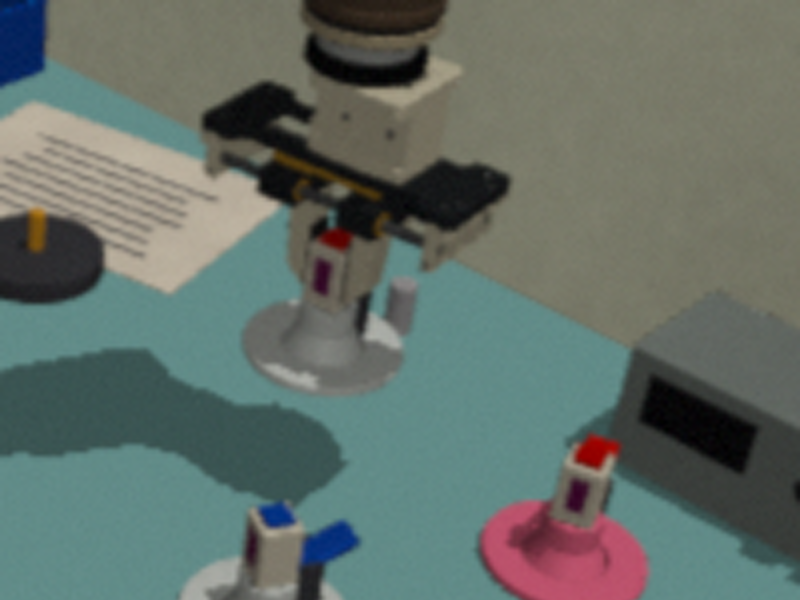

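Call:
step_arm:
  rows:
    - [10,0,3,0,1]
    - [20,0,6,0,1]
    - [30,0,9,0,1]
    - [35,0,10,0,1]
    - [35,0,10,0,1]
    - [35,0,10,0,1]
    - [35,0,10,0,1]
    - [35,0,10,0,1]
    - [35,0,10,0,1]
    - [35,0,10,0,1]
    - [35,0,10,0,1]
    - [35,0,10,0,1]
    - [30,0,9,0,1]
    - [25,0,8,0,1]
    - [15,0,5,0,1]
    - [10,0,3,0,1]
    - [5,0,1,0,1]
    - [0,0,0,0,1]
    - [0,0,0,0,1]
    - [0,0,0,0,1]

```text
t: 10.38
ee_pos: [0.4663, 0.2802, 0.1657]
ee_rot: [-0.476, -0.523, 0.523, 0.476]
wrist_force: [-1.1, -0.4, -4.2]
gripper_width: 0.299
```

```bash
python3 - <<'E'
from h import *
s=state();M=Ro.from_quat(s['ee_rot']).as_matrix();print(s['ee_pos'],M.round(3).tolist(),s['wrist_force'],s['gripper_width'])
print('tool delta to ball xy mm',(M.T@(np.array([.466,.271,s['ee_pos'][2]])-s['ee_pos'])*1000).round(1))
a=snap("side");marks("side",("head_grip","ball"));b=snap("top");marks("top",("head_grip","ball"))
z=lambda i,u,v:cv2.resize(i[v-45:v+45,u-45:u+45],(400,400),interpolation=cv2.INTER_CUBIC)
cv2.imwrite("pics/z5.png",np.hstack([z(a,178,150),z(b,163,195)])[:,:,::-1])
E
```

```text
[0.46630815 0.28022362 0.16571969] [[-0.094, 0.0, -0.996], [0.996, -0.0, -0.094], [-0.0, -1.0, -0.0]] [-1.10797093 -0.41925742 -4.21971349] 0.2993555154290963
tool delta to ball xy mm [-9.2  0.   1.2]
side head_grip 0.93 [0.4655 0.2804 0.17  ] [173. 126.]
side head_grip 0.86 [ 0.6955 -0.3492  0.0682] [387. 221.]
side ball 0.61 [0.2948 0.3434 0.0416] [119. 172.]
side ball 0.59 [0.4663 0.2714 0.0429] [178. 162.]
top head_grip 0.72 [ 0.6931 -0.3462  0.0679] [365. 118.]
top head_grip 0.68 [0.4687 0.2804 0.1729] [147. 197.]
top ball 0.73 [0.4642 0.2695 0.0413] [163. 200.]
top ball 0.71 [0.2977 0.3441 0.041 ] [138. 257.]
```

View pics/z5.png

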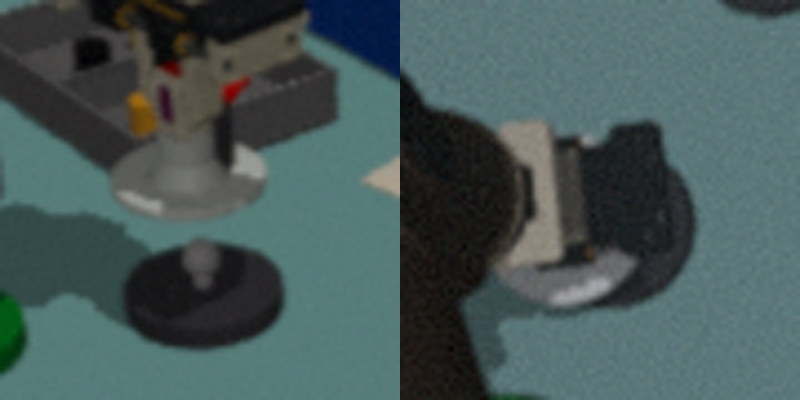

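Call:
step_arm:
  rows:
    - [-5,0,1,0,1]
    - [-4,0,0,0,1]
    - [0,10,0,0,1]
    - [0,15,0,0,1]
    - [0,10,0,0,1]
    - [0,3,0,0,1]
    - [0,0,0,0,1]
    - [0,0,0,0,1]

```text
t: 11.68
ee_pos: [0.4661, 0.272, 0.1281]
ee_rot: [0.476, 0.524, -0.523, -0.476]
wrist_force: [0.6, 0.3, -4.4]
gripper_width: 0.308
```

```bash
python3 - <<'E'
from h import *
s=state();M=Ro.from_quat(s['ee_rot']).as_matrix();print(s['ee_pos'],s['wrist_force'],s['gripper_width'])
print('tool delta to ball xy mm',(M.T@(np.array([.466,.271,.0857])-s['ee_pos'])*1000).round(1))
a=snap("side");marks("side",("head_grip","ball"));b=snap("top");marks("top",("head_grip",))
E
```

```text
[0.46613705 0.2720265  0.12808153] [ 0.56436321  0.33406079 -4.41896233] 0.3084831576090619
tool delta to ball xy mm [-1.  42.4  0.3]
side head_grip 0.89 [0.4671 0.2738 0.13  ] [176. 138.]
side ball 0.77 [0.4679 0.2717 0.0442] [179. 162.]
side ball 0.65 [0.2953 0.3468 0.0425] [118. 171.]
top head_grip 0.69 [0.4682 0.2703 0.1361] [155. 197.]
top head_grip 0.67 [ 0.6924 -0.348   0.0647] [365. 119.]
```

Aligned; lower most of the way and watch the force.

Call:
step_arm:
  rows:
    - [-1,5,0,0,1]
    - [0,5,0,0,1]
    - [0,5,0,0,1]
    - [0,5,0,0,1]
    - [0,4,0,0,1]
    - [0,3,0,0,1]
    - [0,3,0,0,1]
    - [0,2,0,0,1]
    - [0,0,0,0,1]

```text
t: 13.05
ee_pos: [0.4659, 0.2708, 0.0957]
ee_rot: [-0.476, -0.523, 0.523, 0.476]
wrist_force: [0.6, -0.7, -4.2]
gripper_width: 0.306
```

Call:
step_arm:
  rows:
    - [0,2,0,0,1]
    - [0,2,0,0,1]
    - [0,2,0,0,1]
    - [0,1,0,0,1]
    - [0,1,0,0,1]
    - [0,0,0,0,1]

```text
t: 13.8
ee_pos: [0.4659, 0.2708, 0.0877]
ee_rot: [-0.476, -0.523, 0.523, 0.476]
wrist_force: [-0.2, -0.6, -3.8]
gripper_width: 0.305
```

Call:
step_arm:
  rows:
    - [0,1,0,0,1]
    - [0,1,0,0,1]
    - [0,0,0,0,1]
    - [0,0,0,0,1]

```text
t: 14.3
ee_pos: [0.4659, 0.2709, 0.0857]
ee_rot: [-0.476, -0.523, 0.523, 0.476]
wrist_force: [-0.1, -0.5, -4.1]
gripper_width: 0.305
```

Call:
step_arm:
  rows:
    - [0,0.5,0,0,1]
    - [0,0.5,0,0,1]
    - [0,0,0,0,1]
    - [0,0.5,0,0,1]
    - [0,0.5,0,0,1]
    - [0,0,0,0,1]

```text
t: 15.05
ee_pos: [0.466, 0.2709, 0.0855]
ee_rot: [0.475, 0.524, -0.523, -0.476]
wrist_force: [-7.4, -4.4, 20.9]
gripper_width: 0.302
```

Call:
step_arm:
  rows:
    - [0,-1.5,0,0,1]
    - [0,0,0,0,1]
    - [0,0,0,0,0.2]
    - [0,0,0,0,0.2]
    - [0,0,0,0,-0.2]
    - [0,0,0,0,-0.4]
    - [0,0,0,0,-0.4]
    - [0,0,0,0,-0.4]

```text
t: 16.05
ee_pos: [0.466, 0.2709, 0.0852]
ee_rot: [0.476, 0.523, -0.523, -0.476]
wrist_force: [-0.8, -0.1, 0.1]
gripper_width: 0.696
```

```bash
python3 - <<'E'
from h import *
s=state();print(s['ee_pos'],s['wrist_force'],s['gripper_width'])
a=snap("side");marks("side",("head_grip",));b=snap("top");marks("top",("head_grip",))
z=lambda i,u,v:cv2.resize(i[v-35:v+35,u-35:u+35],(400,400),interpolation=cv2.INTER_CUBIC)
cv2.imwrite("pics/z6.png",np.hstack([z(a,178,155),z(b,163,195)])[:,:,::-1])
E
```

```text
[0.46595176 0.27086971 0.08520887] [-0.81782941 -0.1285755   0.05976545] 0.6957734330745041
side head_grip 0.58 [ 0.6984 -0.3487  0.0685] [387. 220.]
side head_grip 0.55 [0.4654 0.2706 0.0883] [177. 150.]
top head_grip 0.88 [ 0.6912 -0.3478  0.0685] [365. 119.]
top head_grip 0.68 [0.4663 0.2695 0.0947] [159. 199.]
```

View pics/z6.png

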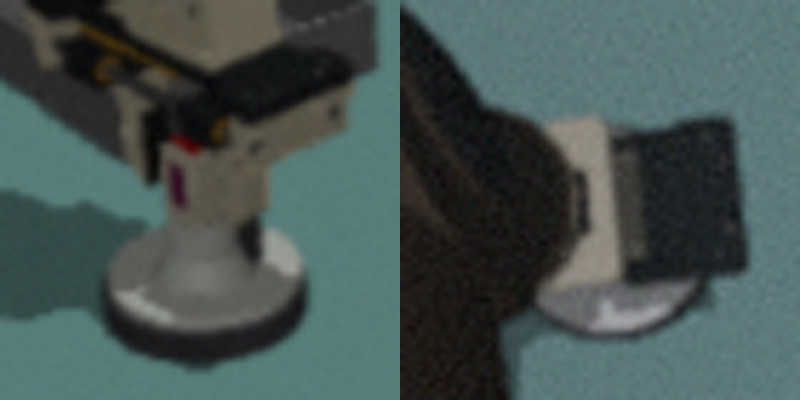

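Call:
step_arm:
  rows:
    - [0,-5,0,0,-0.4]
    - [0,-15,0,0,-0.4]
    - [0,-20,0,0,-0.4]
    - [0,-20,0,0,-0.4]
    - [0,-15,0,0,-0.4]
    - [0,0,0,0,1]
    - [0,0,-10,0,1]
    - [0,0,-15,0,1]
    - [0,0,-12,0,1]
    - [0,0,-5,0,1]
    - [0,0,0,0,1]
    - [0,0,0,0,1]

```text
t: 17.75
ee_pos: [0.5073, 0.2748, 0.1601]
ee_rot: [-0.475, -0.523, 0.523, 0.476]
wrist_force: [-0.7, 0.3, 0.5]
gripper_width: 0.018
```

```bash
python3 - <<'E'
from h import *
s=state();M=Ro.from_quat(s['ee_rot']).as_matrix();print(s['ee_pos'],s['wrist_force'],s['gripper_width'])
print((M.T@(np.array([.466,.271,.0])-s['ee_pos'])*1000).round(1))
a=snap("side");marks("side",("head_grip",));b=snap("top");marks("top",("head_grip",))
z=lambda i,u,v:cv2.resize(i[v-35:v+35,u-35:u+35],(400,400),interpolation=cv2.INTER_CUBIC)
cv2.imwrite("pics/z7.png",np.hstack([z(a,178,150),z(b,163,195)])[:,:,::-1])
E
```

```text
[0.50734386 0.27481668 0.1600833 ] [-0.73236447  0.33534998  0.5317998 ] 0.01810766057757466
[1.000e-01 1.601e+02 4.140e+01]
side head_grip 0.68 [ 0.7008 -0.3507  0.0686] [388. 220.]
side head_grip 0.64 [0.464  0.2697 0.0885] [177. 151.]
top head_grip 0.84 [ 0.6924 -0.3462  0.067 ] [365. 119.]
top head_grip 0.73 [0.4676 0.2711 0.0922] [158. 198.]
```

View pics/z7.png

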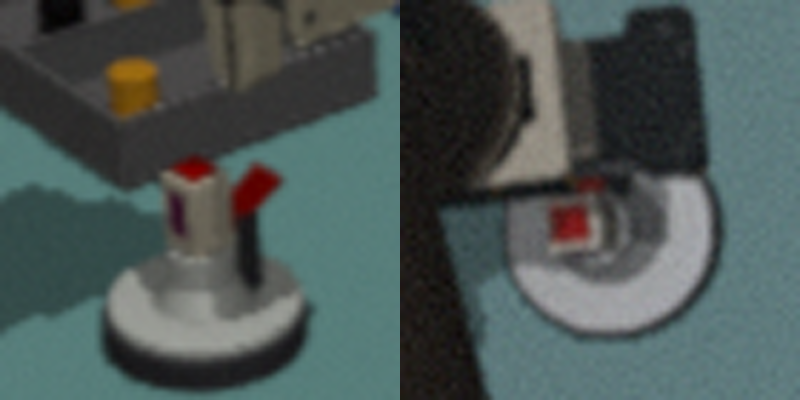

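Call:
step_arm:
  rows:
    - [0,15,0,0,1]
    - [0,15,0,0,1]
    - [0,12,0,0,1]
    - [0,6,0,0,1]
    - [0,3,0,0,1]
    - [0,3,0,0,1]
    - [0,3,0,0,1]
    - [0,3,0,0,1]
    - [0,3,0,0,1]
    - [0,3,0,0,1]
    - [0,2,0,0,1]
    - [0,2,0,0,1]
    - [0,0,0,0,1]

```text
t: 19.58
ee_pos: [0.5075, 0.2748, 0.09]
ee_rot: [-0.476, -0.523, 0.523, 0.476]
wrist_force: [1.1, 0.3, -0.8]
gripper_width: 0.004
```

Call:
step_arm:
  rows:
    - [0,1,0,0,1]
    - [0,1,0,0,1]
    - [0,0,0,0,1]
    - [0,0.5,0,0,1]
    - [0,0,0,0,1]

```text
t: 20.2
ee_pos: [0.5078, 0.2748, 0.0878]
ee_rot: [0.476, 0.523, -0.523, -0.476]
wrist_force: [0.0, -0.3, 4.6]
gripper_width: 0.006
```

```bash
python3 - <<'E'
from h import *
s=state();print(s['ee_pos'],s['wrist_force'],s['ft_torque'])
a=snap("side");marks("side",("head_grip",));b=snap("top")
z=lambda i,u,v:cv2.resize(i[v-35:v+35,u-35:u+35],(400,400),interpolation=cv2.INTER_CUBIC)
cv2.imwrite("pics/z8.png",np.hstack([z(a,178,150),z(b,163,195)])[:,:,::-1])
E
```

```text
[0.50777435 0.27480308 0.08784534] [ 0.01249396 -0.30028996  4.58520677] [-0.11354215 -0.04270927  0.03394812]
side head_grip 0.62 [ 0.6981 -0.3481  0.0688] [387. 220.]
side head_grip 0.61 [0.4645 0.2712 0.0871] [177. 151.]
```

View pics/z8.png

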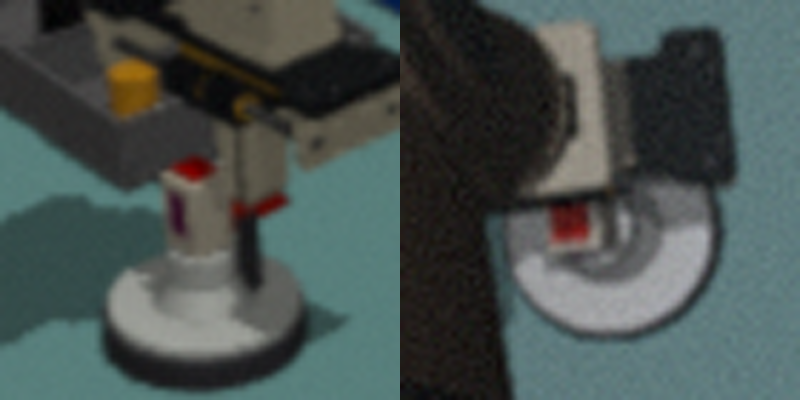

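Lever looks nearly level. Press a little more to the stop, then retreat.

Call:
step_arm:
  rows:
    - [0,0.5,0,0,1]
    - [0,0.5,0,0,1]
    - [0,0,0,0,1]
    - [0,0,0,0,1]

```text
t: 20.85
ee_pos: [0.5079, 0.2748, 0.0876]
ee_rot: [0.476, 0.523, -0.523, -0.476]
wrist_force: [-2.7, -1.9, 12.8]
gripper_width: 0.007
```

At the stop (force up, no travel). Retreat straight up.

Call:
step_arm:
  rows:
    - [0,-2,0,0,1]
    - [0,-8,0,0,1]
    - [0,-20,0,0,1]
    - [0,-25,0,0,1]
    - [0,-25,0,0,1]
    - [0,-20,0,0,1]
    - [0,0,-25,0,1]
    - [0,0,-25,0,1]
    - [0,0,-25,0,1]
    - [0,0,0,0,1]
    - [0,0,0,0,1]

```text
t: 22.22
ee_pos: [0.5815, 0.2819, 0.1865]
ee_rot: [-0.475, -0.523, 0.524, 0.476]
wrist_force: [-0.1, -0.1, 0.3]
gripper_width: 0.005
```

```bash
python3 - <<'E'
from h import *
s=state();print(s['t'],s['ee_pos'],s['wrist_force'])
a=snap("side");marks("side");b=snap("top");marks("top")
z=lambda i,u,v:cv2.resize(i[v-35:v+35,u-35:u+35],(400,400),interpolation=cv2.INTER_CUBIC)
cv2.imwrite("pics/z9.png",np.hstack([z(a,178,150),z(b,163,195)])[:,:,::-1])
E
```

```text
22.225 [0.58152824 0.28194436 0.18650726] [-0.13798565 -0.1206224   0.30423292]
side head_grip 0.85 [ 0.6983 -0.3511  0.0682] [388. 221.]
side head_grip 0.74 [0.4658 0.2705 0.088 ] [177. 150.]
side ball 0.78 [0.4647 0.2744 0.0436] [177. 162.]
side ball 0.64 [0.2945 0.3449 0.0401] [119. 172.]
side spare_grip 0.63 [ 0.4902 -0.2552  0.0692] [307. 236.]
top head_grip 0.58 [0.4663 0.27   0.0918] [159. 199.]
top ball 0.68 [0.2947 0.3456 0.0421] [138. 258.]
top spare_grip 0.79 [ 0.4935 -0.2537  0.0672] [337. 185.]
```

View pics/z9.png

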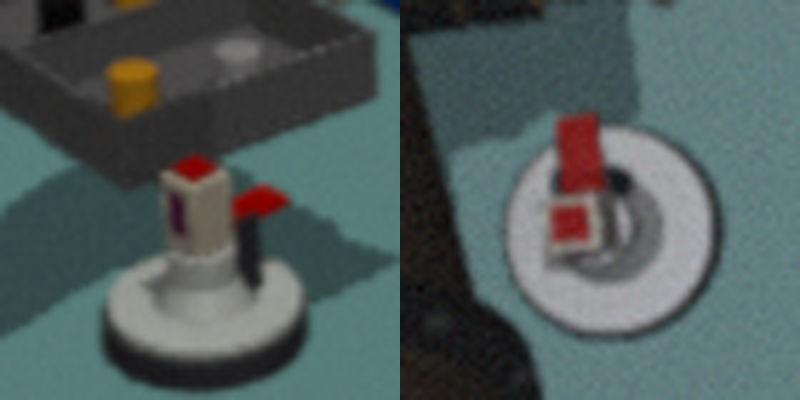

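Head level and home, lever flat, arm clear.

```bash
python3 -c "
from plant import hand_in;print(hand_in())"
```

```text
the job is handed in; nothing more can be done
None
```

I picked up the white head with the red lever, lowered it onto the steel ball on the dark stand and released it. I then pressed its lever down to the stop with closed fingers, backed the arm off, and handed in at about 22 s of the 51 s allowed.

**Head seating:** it looks level, with its flange flat on the base. The network put head_grip at about (0.466, 0.270) m and 88 to 92 mm high. That is within about 1 mm sideways of my ball estimate (0.466, 0.271), and about 48 mm above the ball's centre.

**Lever:** it lies flat in both views. At the end of the press the force rose to about 13 N with almost no further travel.

**Spare head:** its mark moved by no more than about 5 mm, which is the measurement noise, so I take it as not moved.

**Arm:** it was clear of everything, with wrist force near zero.

**Disagreements:**
- By pixels, the side camera put the ball about 5 mm off the top view in y. I went mainly by the top view and the networks' marks, and the head seated correctly.
- In the last frame the side-camera ball mark read (0.465, 0.274), which is within the noise.
- While seating, the head pressed down with about 25 N and up to 9 N sideways for a moment. I eased that off before releasing.

I viewed 10 pictures, the full budget.

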